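Shut off and vent the workshop air manifold

ROBOT

A 7-joint arm with a two-finger parallel gripper is mounted at the origin on the work surface. World frame = base frame: x ahead of the robot, y to its left, z up, the work surface at z = 0. Lengths are in m, angles in degrees, forces in N, time in s.
With the tool pointing down it reaches from about 0.4 to 0.875 m from the base axis. Payload 19.3 kg.
Tool frame: the origin (TCP) lies between the finger pads; the fingertips stand 25 mm ahead of it and the grasp point (between the pads) lies 6 mm ahead of it; z points along the fingers, y is the direction in which the jaws open and shut (so a half turn about z gives the same grasp; the last joint's range is limited). The gripper opens to 85 mm and grips with 20 to 120 N. Pads are 22 mm wide; open, the fingers measure 114 mm over their backs; the gripper's body (76 mm by 85 mm) begins 54 mm behind the grasp point. The pads swing forward as they close: fully open they stand 13 mm farther back than shut.
Start: joints at [-75.527, 29.874, -2.08, 91.645, 1.215, 58.505, -6.463], TCP at [0.198, 0.593, 0.256] pointing down, gripper open.
Joint ranges: [-166.77, 166.77], [-17.47, 122.26], [-85.68, 81.53], [9.62, 139.38], [-72.42, 252.41], [9.2, 110.78], [-144.41, 144.41]. Speed limits (degrees/s): [108.29, 108.29, 136.94, 136.94, 172.46, 172.46, 172.46].

INTERFACE

Orientations are given as [roll, pitch, yaw] about the fixed x, y, z axes, in that order (R = Rz(yaw) Ry(pitch) Rx(roll)).
In Python, from bench import * gives the robot as it stands.
- The arm moves only by the shell command python3 -m creep 'ROWS' [FORCE]. ROWS is JSON, a list of rows, each a list of 7 numbers: the opening, from -1 (shut) to 1 (fully open), then the shift along the tool's x, y, z in m, then the turn, a rotation vector about the tool's x, y, z in degrees. A call has 1 to 10 rows; each row shifts and turns the commanded pose from where the row before left it, along the tool's axes as they then stand; what a row does not reach is not made up. A row lasts 1/8 s, in which the tool goes at most 62.5 mm and 10.7 degrees, less where a joint would pass 70% of its speed; a pose out of reach is approached as far as the arm can. A call is refused whole if a number of a shift passes 0.0625 or a number of a turn 10.7, either way. A call with a gripper value outside its range is refused whole. The fingers move at their own pace and stop on an object; FORCE is the grip in N (left out, the last holds). Time passes only in rows, so rows that do not move let the fingers close. It gives the time, the measured TCP pose, the force and the opening at its end, in the units of the state.
- get_obs(): the state, without advancing time (a new reading comes with each control period).
- read_camera(name): name is "scene" or "top"; returns a dict with "img" (400x640x3 uint8, blue, green, red), "fov_y" (degrees; the focal length in pixels is half the picture's height over the tangent of half this angle, whatever the lens; pixels are square), "cx", "cy" (the principal point, pixels), "T" (4x4, takes a point from camera to world coordinates). Camera axes: x right, y up, looking along -z (the intrinsics and any distortion apply to the point x, -y, -z); pixel columns grow to the right and rows downward; lengths in m; the calibration is good to about 2 mm. A picture is of the moment at which its call begins. There is no depth.
- sign_off(): hands the job in, once; it reports no verdict.
The state is a dict: "time_s": time; "joint_pos": joint angles; "qd": joint speeds; "joint_efforts": joint torques, N m; "eef_pos": TCP position; "tool_rot": TCP orientation; "contact_force": force on the tool from outside, world axes, zero at the start; "wrist_torque": the same for the moment, N m; "opening": finger opening in m.
Only numpy, scipy, OpenCV 4.12 (cv2) and the standard library are available. Lean on these libraries where they do the work, as an engineer would, in place of code of your own. Each camera call takes 0.05 s, during which the arm holds its last target. There are 200 camera calls.

TASK

Make the bench's air manifold safe for a coupling change: with a fingertip, push the lever of the large supply valve round until it is fully shut (square across the pipe), and only then push the lever of the small vent valve, the one whose outlet ends in a tapered silencer, round until it is fully open (in line with its outlet). Only push the levers, do not pinch them between the fingers; leave the other three valves as they are and do not pick up or shift anything that stands or lies about.

Things in the scene. Friction and masses are not known exactly. Their poses are not given: they have to be found in the camera images.
- manifold: Air manifold bolted to the bench: aluminium bar 32 mm square, 370 mm long, axis along the body's y, 110 mm up. Origin: on the bench under that axis; x across the bar, away from the robot; y along it towards the feed. Bar: y -265 to 105 mm, then pipe, supply valve (265), regulator (365, 185 high), feed pipe (435); gauge at y -322, 150 high. Four small valves at x -50, y -220, -125, -30, 65.
- supply (a joint): Supply valve's lever. 0: fully open, lever over the pipe, pointing to the bar (manifold's -y). 1.571: fully shut, lever square across the pipe, pointing to the robot (manifold's -x). Shuts clockwise seen from above, between firm stops; stays where left; needs 0.4 N m (6 N at 70 mm). Starts at 0 to 0.5.
- supply_stem (a point): Vertical turning axis of the supply valve's lever, at the lever's mid-thickness, 165 mm above the bench. It is the larger ball valve in line with the pipe, between the filter regulator and the bar. Under the lever nothing but valve bonnet and stem is higher than 130 mm; the bonnet (24 mm across) reaches 140.
- supply_tip (a point): Free end of the supply valve's lever at mid-thickness, 110 mm from the stem. The lever is a straight level bar 18 mm wide and 10 mm thick with a black grip.
- vent (a joint): Vent valve's lever. 0: fully shut, lever square across its outlet, parallel to the bar, pointing towards the supply valve (manifold's +y). 1.571: fully open, lever in line with its outlet, pointing to the robot (manifold's -x). Opens anticlockwise seen from above, between firm stops; stays where left; needs 0.22 N m (4.5 N at 50 mm). Starts shut.
- vent_stem (a point): Vertical turning axis of the vent's lever, at mid-thickness, 155 mm above the bench. The vent is one of the four small ball valves on the bar's front, in any place: its outlet ends in a slim tapered silencer (40 mm long, 17 to 4 mm), the others in a cylindrical quick coupling 25 mm across. Bar and valves reach 128 mm, bonnets (17 mm across) 134.
- vent_tip (a point): Free end of the vent valve's lever at mid-thickness, 75 mm from the stem. The lever is a straight level bar 16 mm wide and 9 mm thick with a black grip, the same as on the three outlet valves.
- outlet_a_tip (a point): Free end of the lever of outlet valve a, 75 mm from its own stem: same valve and lever as the vent, same turning sense, but with a quick coupling on its outlet. It may stand shut (pointing along the bar to the supply end) or open or nearly so (pointing towards the robot), in any of the stations. To be left as it is.
- outlet_b_tip (a point): Free end of the lever of outlet valve b, 75 mm from its own stem: same valve and lever as the vent, same turning sense, but with a quick coupling on its outlet. It may stand shut (pointing along the bar to the supply end) or open or nearly so (pointing towards the robot), in any of the stations. To be left as it is.
- outlet_c_tip (a point): Free end of the lever of outlet valve c, 75 mm from its own stem: same valve and lever as the vent, same turning sense, but with a quick coupling on its outlet. It may stand shut (pointing along the bar to the supply end) or open or nearly so (pointing towards the robot), in any of the stations. To be left as it is.
- spray_can: Spray can, 65 mm across and 186 mm tall, standing behind the bar. Loose, to be left alone. Origin: centre of its underside.
- oil_bottle: Small bottle of tool oil with a spout, 48 mm across and 120 mm tall, standing behind the bar. Loose, to be left alone. Origin: centre of its underside.
- impact_socket: Dark steel socket, 34 mm across and 50 mm tall, standing in front of the outlets. Loose, to be left alone. Origin: centre of its underside.
- spare_coupling: Spare quick coupling, 25 mm across and 48 mm tall, standing on end in front of the pipe between the supply valve and the nearest station. Loose, to be left alone. Origin: centre of its underside.
- tape_spool: Spool of thread tape lying flat, 58 mm across and 14 mm high, behind the pipe near the supply valve. Loose, to be left alone. Origin: centre of its underside.
- spanner: Combination spanner lying flat, 190 mm long and 8 mm high. Loose, to be left alone. Origin: centre of its underside.
- blow_gun: Air blow gun lying flat, about 225 mm long, 110 mm wide and 26 mm high. Loose, to be left alone. Origin: centre of its underside.

How it is judged:
By the outcome, as a careful person would: the job done as asked, in the order asked, and still so for the second after the job is handed in, with the robot touching nothing.
It also fails if it takes over 51 s, if anything falls off the work surface, if the arm or the gripper's body presses on something with over 40 N, if the wrist force passes 120 N, or if a joint passes its speed limit or range.

## Working session

There is one attempt and no reset: what is moved stays moved. The work goes in short steps, Python scripts to look and compute and a shell command to move; the robot and the scene stay as the last step left them, time stands still between calls to the robot, and variables do not carry over. Pictures are saved under pics/ and viewed, about 8 in all and at most 12, crops included, and the job is handed in when it is done.

```bash
ls; mkdir -p pics; python3 - <<'E'
from bench import *
import cv2, numpy as np
for n in ("scene","top"):
    c=read_camera(n); cv2.imwrite(f"pics/{n}0.png",c["img"]); np.save(f"pics/{n}0.npy",c["T"])
    print(n,[ (k,v) for k,v in c.items() if k not in("img",)])
o=get_obs(); print(o)
E
```

```text
pics
scene [('fov_y', 56.22733507697851), ('cx', 313.8607746880133), ('cy', 209.83456521777023), ('T', array([[ 0.71158135, -0.59763226,  0.36944237,  0.83539039],
       [ 0.70258433,  0.6013454 , -0.38047204, -0.28324299],
       [ 0.0052199 ,  0.53030123,  0.84779323,  0.77917913],
       [ 0.        ,  0.        ,  0.        ,  1.        ]]))]
top [('fov_y', 49.4918840644997), ('cx', 320.0158569003111), ('cy', 199.4110454743187), ('T', array([[ 0.00360443,  0.99893888, -0.04591422,  0.510408  ],
       [-0.99939171,  0.0020058 , -0.03481636, -0.002311  ],
       [-0.03468733,  0.04601179,  0.99833847,  1.01690929],
       [ 0.        ,  0.        ,  0.        ,  1.        ]]))]
{'time_s': 0.1, 'joint_pos': array([-75.5266561 ,  29.90226158,  -2.07912422,  91.66888526,
         1.21380481,  58.50311496,  -6.46460814]), 'qd': array([-0.00089398, -0.03887027,  0.10474132, -0.0366497 ,  0.0254404 ,
       -0.04466823, -0.00573758]), 'joint_efforts': array([ 3.97598851e-03, -9.28487849e+01,  1.98401012e+00, -3.70535660e+01,
        1.81253121e-02,  5.26612188e-03, -2.52143650e-05]), 'eef_pos': array([0.19823535, 0.59246355, 0.25583175]), 'tool_rot': array([-1.79947910e+02,  3.94547566e-03,  1.61499759e+02]), 'contact_force': array([ 0.40047724, -0.62473685, -0.06592003]), 'wrist_torque': array([-0.00894458,  0.00552634,  0.0443658 ]), 'opening': 0.08538934222089078}
```

View pics/scene0.png

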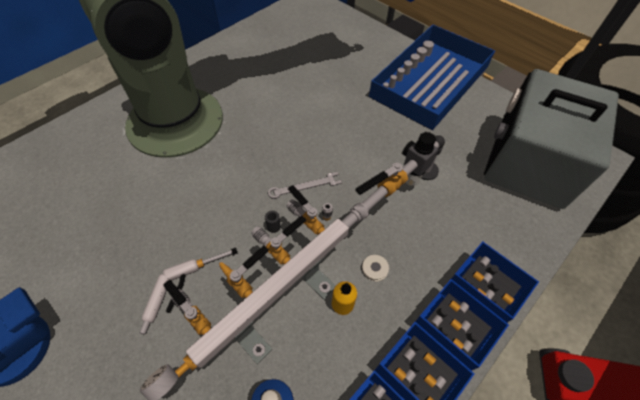

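View pics/top0.png

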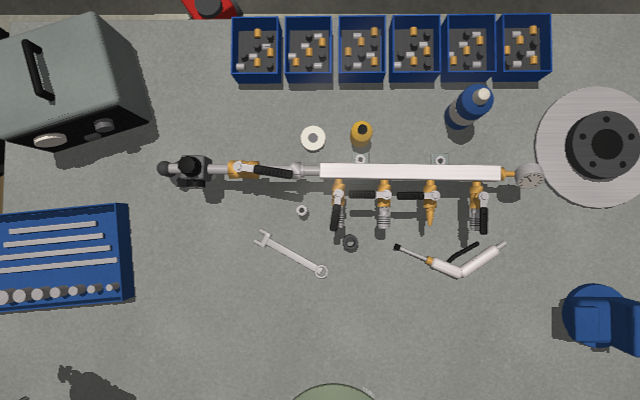

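Top view: the manifold's white bar runs from (320,170) to (502,173). The supply valve is at (240,169) with its lever pointing right, to about (293,174). The vent, with the tapered outlet, is at (431,190) with its lever pointing left to about (398,195). Outlets are at px x 338 (open), 384 (shut) and 477 (open). Next I'll fit the manifold pose from the bar's mask.

```bash
cat > h.py <<'E'
from bench import *
import cv2, numpy as np
def cam(n):
    c=read_camera(n); c["f"]=200/np.tan(np.radians(c["fov_y"]/2)); return c
def ray(c,u,v,z):
    d=c["T"][:3,:3]@np.array([(u-c["cx"])/c["f"],-(v-c["cy"])/c["f"],-1]); p=c["T"][:3,3]
    return p+d*(z-p[2])/d[2]
def proj(c,P):
    q=c["T"][:3,:3].T@(np.asarray(P)-c["T"][:3,3]); return np.array([c["cx"]-c["f"]*q[0]/q[2],c["cy"]+c["f"]*q[1]/q[2]])
E
python3 - <<'E'
from h import *
t=cam("top"); s=cam("scene"); im=t["img"]
m=(im.min(2)>200).astype(np.uint8); m[:140]=0; m[215:]=0; m[:,:300]=0; m[:,515:]=0
m=cv2.morphologyEx(m,cv2.MORPH_OPEN,np.ones((5,5)))
cs,_=cv2.findContours(m,cv2.RETR_EXTERNAL,cv2.CHAIN_APPROX_NONE); k=max(cs,key=cv2.contourArea)
b=cv2.boxPoints(cv2.minAreaRect(k)); print(b)
P=np.array([ray(t,u,v,.126) for u,v in b]); print(P)
# bar ends: +y end (left) and -y end
L=P[np.argsort(-P[:,1])]; e1=L[:2].mean(0); e0=L[2:].mean(0); print("len",np.linalg.norm(e1-e0))
yd=(e1-e0)[:2]/np.linalg.norm((e1-e0)[:2]); xd=np.array([yd[1],-yd[0]])
mid=(e1+e0)[:2]/2; O=mid+yd*.080; print("O",O,"yaw",np.degrees(np.arctan2(-yd[0],yd[1])))
W=lambda x,y,z:[*(O+xd*x+yd*y),z]
np.savez("man.npz",O=O,xd=xd,yd=yd)
pts={"sup":W(0,.265,.165),"suptip0":W(0,.155,.165)}
for i,y in enumerate((-.22,-.125,-.03,.065)): pts[f"st{i}"]=W(-.05,y,.155); pts[f"tip{i}shut"]=W(-.05,y+.075,.155)
for n,c,box in(("t",t,(140,135,400,120)),("s",s,(130,120,320,280))):
    x,y,w,h=box; k=2; g=cv2.resize(c["img"][y:y+h,x:x+w],None,fx=k,fy=k,interpolation=cv2.INTER_CUBIC)
    for a,p in pts.items():
        u,v=proj(c,p); cv2.circle(g,(int(round((u-x+.5)*k)),int(round((v-y+.5)*k))),3,(255,0,255),1)
        if n=="t":print(a,np.round(p,3),np.round((u,v),1))
    cv2.imwrite(f"pics/{n}1.png",g)
E
```

```text
[[319.80078 176.35165]
 [320.02576 162.40366]
 [499.22107 165.29391]
 [498.9961  179.24191]]
[[ 0.59897215  0.02937421  0.126     ]
 [ 0.62787214  0.02901429  0.126     ]
 [ 0.62160833 -0.33585367  0.126     ]
 [ 0.59313585 -0.33497142  0.126     ]]
len 0.36465698424901444
O [ 0.61172441 -0.07312016] yaw -0.9506429599820398
sup [0.616 0.192 0.165] [237.4 165.8]
suptip0 [0.614 0.082 0.165] [292.6 166.7]
st0 [ 0.558 -0.292  0.155] [482.8 195.7]
tip0shut [ 0.559 -0.217  0.155] [444.3 195. ]
st1 [ 0.56  -0.197  0.155] [434.  194.8]
tip1shut [ 0.561 -0.122  0.155] [395.8 194.1]
st2 [ 0.561 -0.102  0.155] [385.7 193.9]
tip2shut [ 0.562 -0.027  0.155] [347.7 193.2]
st3 [ 0.563 -0.007  0.155] [337.7 193. ]
tip3shut [0.564 0.068 0.155] [300.  192.4]
```

View pics/t1.png

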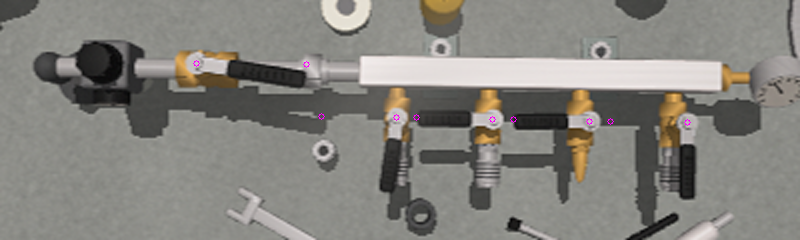

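View pics/s1.png

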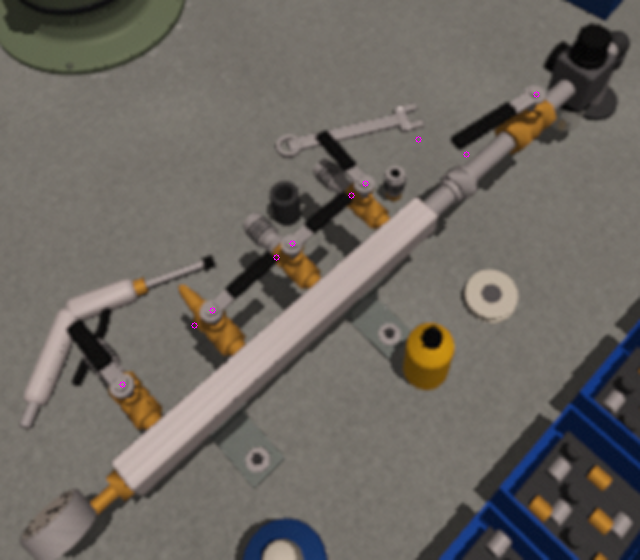

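Pose check: the projected stems land on all five valves in both views. The bar length comes out at 365 mm against 370, which is the mask eroding the ends. Supply stem is about (0.616, 0.192), with the lever about 7° in. The vent is station 1, at (0.560, -0.197), and it is shut. Next I close the gripper, square it to the world and approach.

```bash
python3 -m creep '[[-1,0,0,0,0,0,-9.25],[-1,0,0,0,0,0,-9.25],[-1,0,0,0,0,0,0],[-1,0,0,0,0,0,0]]' 40
```

```text
time_s: 0.7
eef_pos: [0.1984, 0.5926, 0.2562]
tool_rot: [-180.0, -0.0, 179.8]
contact_force: [-0.2, -0.6, 0.6]
opening: 0.0124
```

```bash
python3 -m creep '[[-1,-0.041,-0.044,0,0,0,0],[-1,-0.041,-0.044,0,0,0,0],[-1,-0.041,-0.044,0,0,0,0],[-1,-0.041,-0.044,0,0,0,0],[-1,-0.041,-0.044,0,0,0,0],[-1,-0.041,-0.044,0,0,0,0],[-1,-0.041,-0.044,0,0,0,0],[-1,-0.041,-0.044,0,0,0,0],[-1,-0.041,-0.044,0,0,0,0],[-1,0,0,0,0,0,0]]'
```

```text
time_s: 1.95
eef_pos: [0.5699, 0.1922, 0.256]
tool_rot: [-179.9, 0.1, 179.5]
contact_force: [-1.1, 1.0, -0.6]
opening: 0.0
```

```bash
python3 -m creep '[[-1,-0.04,-0.043,0,0,0,0],[-1,-0.04,-0.042,0,0,0,0],[-1,0,0,0.04,0,0,0],[-1,0,0,0.02,0,0,0],[-1,0,0,0.01,0,0,0],[-1,0,0,0,0,0,0]]'; python3 - <<'E'
from h import *
s=cam("scene"); t=cam("top")
g=cv2.resize(s["img"][60:260,290:490],None,fx=3,fy=3,interpolation=cv2.INTER_CUBIC); cv2.imwrite("pics/s2.png",g); cv2.imwrite("pics/t2.png",cv2.resize(t["img"][120:240,150:350],None,fx=3,fy=3))
E
```

```text
time_s: 2.7
eef_pos: [0.6471, 0.1122, 0.1862]
tool_rot: [-180.0, -0.0, 180.0]
contact_force: [-0.2, -0.1, -0.2]
opening: -0.0004
```

View pics/s2.png

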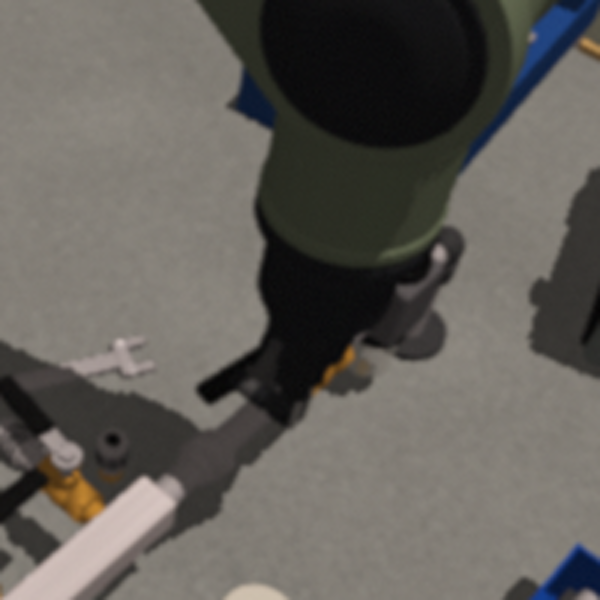

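```bash
python3 -m creep '[[-1,0,0,0.01,0,0,0],[-1,0.010,-0.001,0,0,0,0],[-1,0.010,-0.002,0,0,0,0],[-1,0.010,-0.001,0,0,0,0],[-1,0.009,0.002,0,0,0,0],[-1,0.009,0.003,0,0,0,0],[-1,0.008,0.004,0,0,0,0],[-1,0.008,0.005,0,0,0,0],[-1,0,0,0,0,0,0]]'; python3 - <<'E'
from h import *
s=cam("scene"); g=cv2.resize(s["img"][100:240,300:480],None,fx=4,fy=4,interpolation=cv2.INTER_CUBIC)
S=np.array([.616,.192,.165])
for a in (30,45,60,90):
    a=np.radians(a); u,v=proj(s,S+.11*np.array([-np.sin(a),-np.cos(a),0])); cv2.circle(g,(int((u-300)*4),int((v-100)*4)),3,(255,0,255),1)
o=get_obs()["eef_pos"]; u,v=proj(s,o-[0,0,.025]); cv2.circle(g,(int((u-300)*4),int((v-100)*4)),3,(0,255,255),1)
cv2.imwrite("pics/s3.png",g)
E
```

```text
time_s: 3.92
eef_pos: [0.5828, 0.1213, 0.1767]
tool_rot: [-180.0, 0.0, -180.0]
contact_force: [-0.2, -1.8, 0.1]
opening: -0.0002
```

View pics/s3.png

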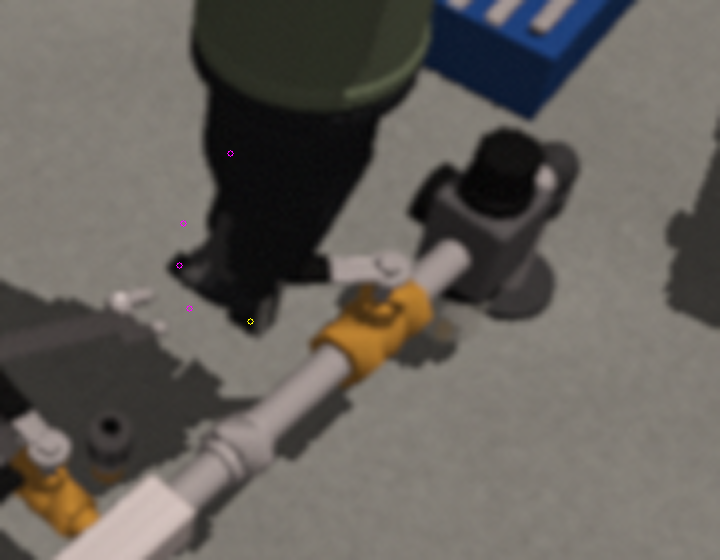

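The lever tip is at about crop (180,267), which is about 45° as planned, and the fingertip mark agrees. Continuing the arc.

```bash
python3 -m creep '[[-1,0.006,0.006,0,0,0,0],[-1,0.006,0.007,0,0,0,0],[-1,0.005,0.008,0,0,0,0],[-1,0.004,0.008,0,0,0,0],[-1,0.003,0.007,0,0,0,0],[-1,0.002,0.006,0,0,0,0],[-1,0,0.002,0,0,0,0],[-1,0,0,0,0,0,0]]'; python3 -m creep '[[-1,0,0.002,0,0,0,0],[-1,0,0,0,0,0,0]]';python3 -m creep '[[-1,0,0.002,0,0,0,0],[-1,0,0,0,0,0,0]]'
```

```text
time_s: 4.97
eef_pos: [0.5566, 0.1651, 0.1761]
tool_rot: [-179.9, -0.1, 180.0]
contact_force: [-3.8, -5.1, 1.3]
opening: -0.0001
time_s: 5.22
eef_pos: [0.5565, 0.1669, 0.176]
tool_rot: [-179.9, -0.1, 180.0]
contact_force: [-4.1, -5.5, 1.4]
opening: 0.0001
time_s: 5.48
eef_pos: [0.5564, 0.1688, 0.176]
tool_rot: [-179.9, -0.1, 180.0]
contact_force: [-5.2, -6.2, 1.0]
opening: 0.0003
```

```bash
for i in 1 2; do python3 -m creep '[[-1,0,0.0015,0,0,0,0],[-1,0,0,0,0,0,0]]' | sed -n '2p;4p'; done
```

```text
eef_pos: [0.5563, 0.1698, 0.1759]
contact_force: [-5.8, -8.6, 3.2]
eef_pos: [0.5562, 0.1701, 0.1759]
contact_force: [-6.5, -15.8, 5.5]
```

The force jumped and the motion stalled, so this is the stop. One more firm nudge, then I back off, lift and move towards the vent.

```bash
python3 -m creep '[[-1,0,0.002,0,0,0,0],[-1,0,0,0,0,0,0]]'; python3 -m creep '[[-1,0,-0.02,0,0,0,0],[-1,0,-0.01,0,0,0,0],[-1,0,0,-0.05,0,0,0],[-1,0,0,-0.03,0,0,0],[-1,-0.02,-0.055,0,0,0,0],[-1,-0.02,-0.055,0,0,0,0],[-1,0,-0.055,0,0,0,0],[-1,0,-0.055,0,0,0,0],[-1,0,-0.055,0,0,0,0],[-1,0,0,0,0,0,0]]';  python3 - <<'E'
from h import *
s=cam("scene"); t=cam("top")
a=cv2.resize(s["img"][100:240,300:480],None,fx=4,fy=4,interpolation=cv2.INTER_CUBIC)
for c,g,k,x,y in((s,a,4,300,100),):
  for d in(0,.05,.11):
    u,v=proj(c,[.616-d,.192-d*.0166,.165]); cv2.circle(g,(int((u-x+.5)*k),int((v-y+.5)*k)),3,(255,0,255),1)
cv2.imwrite("pics/s4.png",a)
E
```

```text
time_s: 6.22
eef_pos: [0.5563, 0.1704, 0.1758]
tool_rot: [-179.7, -0.2, 179.8]
contact_force: [-7.4, -25.3, 6.9]
opening: 0.0001
time_s: 7.48
eef_pos: [0.5966, -0.1352, 0.2564]
tool_rot: [-179.9, 0.0, 179.6]
contact_force: [-1.1, 1.5, -1.0]
opening: -0.0003
```

View pics/s4.png

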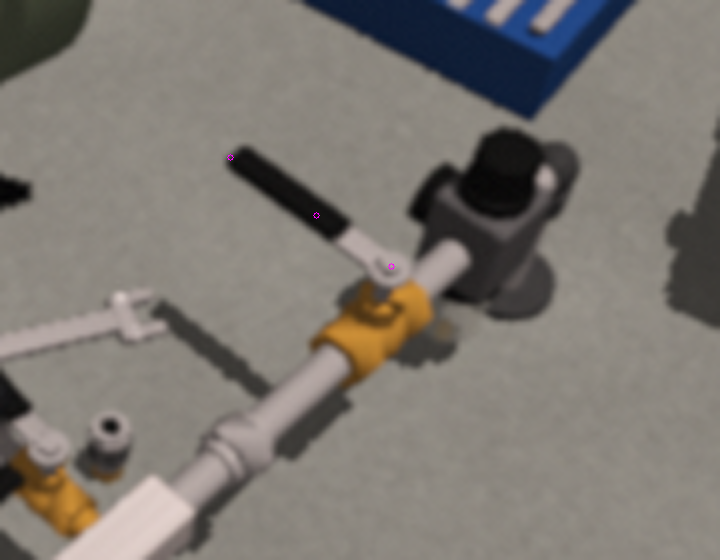

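The supply lever lies on the 90° marks, tip at about crop (240,157), square across the pipe. Now I descend behind the vent lever and push its first part.

```bash
python3 -m creep '[[-1,0,-0.005,0.04,0,0,0],[-1,0,0,0.03,0,0,0],[-1,0,0,0.015,0,0,0],[-1,0,0,0,0,0,0]]'; python3 -m creep '[[-1,0.01,0,0,0,0,0],[-1,0.008,0,0,0,0,0],[-1,0.006,0,0,0,0,0],[-1,0.006,0,0,0,0,0],[-1,0.006,-0.001,0,0,0,0],[-1,0.005,-0.001,0,0,0,0],[-1,0,0,0,0,0,0]]'; python3 - <<'E'
from h import *
s=cam("scene"); x,y=180,200
g=cv2.resize(s["img"][y:y+140,x:x+180],None,fx=4,fy=4,interpolation=cv2.INTER_CUBIC)
V=np.array([.56,-.197,.155])
for a in (0,30,90):
    a=np.radians(a); u,v=proj(s,V+.075*np.array([-np.sin(a),np.cos(a),0])); cv2.circle(g,(int((u-x+.5)*4),int((v-y+.5)*4)),3,(255,0,255),1)
cv2.imwrite("pics/s5.png",g)
E
```

```text
time_s: 8.07
eef_pos: [0.5973, -0.1343, 0.1709]
tool_rot: [180.0, -0.1, -179.9]
contact_force: [-0.1, 0.2, 0.9]
opening: 0.0
time_s: 8.95
eef_pos: [0.5558, -0.1375, 0.1713]
tool_rot: [-180.0, -0.0, 180.0]
contact_force: [1.1, 1.0, 1.8]
opening: -0.0001
```

View pics/s5.png

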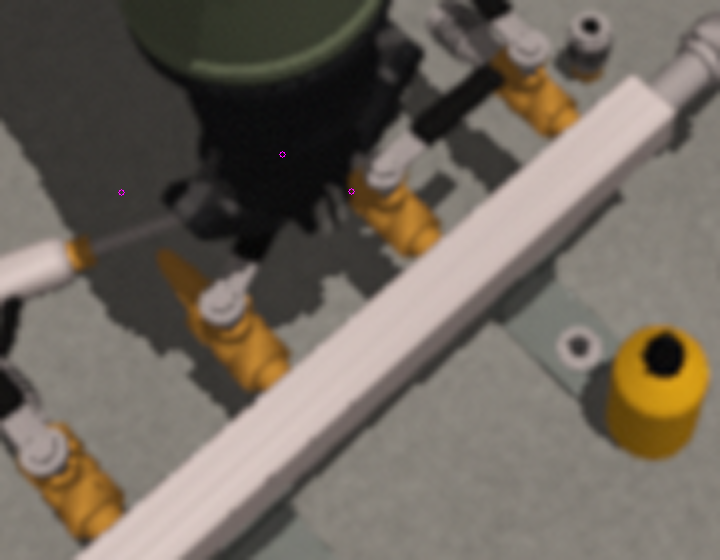

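The vent lever has started to turn: grip from (222,297) towards (265,235), somewhere between the 0° and 30° marks. The neighbouring levers are unchanged. Continuing.

```bash
python3 -m creep '[[-1,0.005,-0.005,0,0,0,0],[-1,0.004,-0.005,0,0,0,0],[-1,0.004,-0.004,0,0,0,0],[-1,0.004,-0.004,0,0,0,0],[-1,0,0,0,0,0,0]]';python3 -m creep '[[-1,0.003,-0.005,0,0,0,0],[-1,0.003,-0.004,0,0,0,0],[-1,0.002,-0.003,0,0,0,0],[-1,0,0,0,0,0,0]]'; python3 - <<'E'
from h import *
s=cam("scene"); x,y=180,200
g=cv2.resize(s["img"][y:y+140,x:x+180],None,fx=4,fy=4,interpolation=cv2.INTER_CUBIC)
V=np.array([.56,-.197,.155])
for a in (0,30,60,90):
  for r in(.03,.075):
    b=np.radians(a); u,v=proj(s,V+r*np.array([-np.sin(b),np.cos(b),0])); cv2.circle(g,(int((u-x+.5)*4),int((v-y+.5)*4)),3,(255,0,255),1)
cv2.imwrite("pics/s6.png",g)
E
```

```text
time_s: 9.62
eef_pos: [0.5385, -0.1549, 0.1708]
tool_rot: [179.9, -0.1, -180.0]
contact_force: [-0.2, 4.8, 0.0]
opening: -0.0003
time_s: 10.12
eef_pos: [0.5302, -0.1669, 0.1707]
tool_rot: [179.9, -0.1, -180.0]
contact_force: [-1.4, 4.9, 0.3]
opening: 0.0002
```

View pics/s6.png

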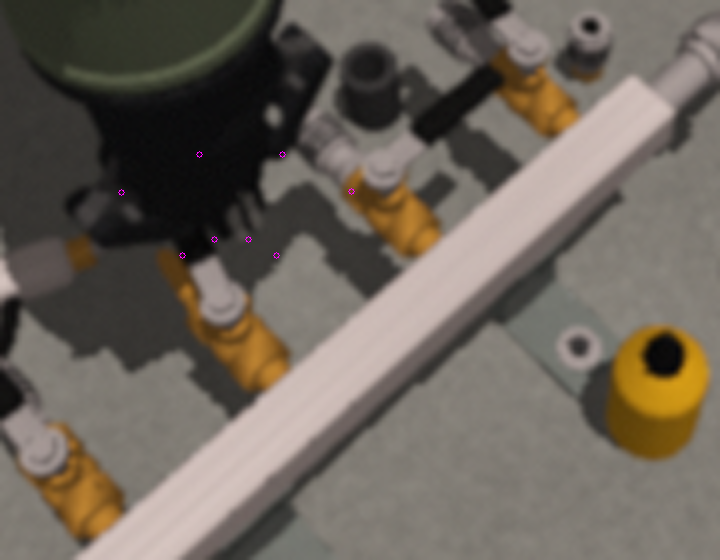

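The vent lever is at about 70–75°: hub (222,297), grip start at about (198,245). Now small steps to the stop.

```bash
python3 -m creep '[[-1,0.001,-0.003,0,0,0,0],[-1,0.001,-0.003,0,0,0,0],[-1,0,0,0,0,0,0]]'|sed -n '2p;4p'; for i in 1 2 3 4; do python3 -m creep '[[-1,0,-0.0015,0,0,0,0],[-1,0,0,0,0,0,0]]' | sed -n '2p;4p'; done
```

```text
eef_pos: [0.528, -0.1729, 0.1706]
contact_force: [-2.2, 5.2, 0.6]
eef_pos: [0.5278, -0.1742, 0.1705]
contact_force: [-5.2, 5.3, 1.3]
eef_pos: [0.5278, -0.1756, 0.1705]
contact_force: [-3.4, 6.0, 0.4]
eef_pos: [0.5278, -0.1764, 0.1704]
contact_force: [-5.6, 10.6, 2.5]
eef_pos: [0.5278, -0.1767, 0.1704]
contact_force: [-6.6, 17.8, 4.9]
```

Stop reached. One more nudge, then I back off in +y, lift clear, retreat left past the supply area and check.

```bash
python3 -m creep '[[-1,0,-0.0015,0,0,0,0],[-1,0,0,0,0,0,0]]'| sed -n '2p;4p'; python3 -m creep '[[-1,0,0.015,0,0,0,0],[-1,0,0.012,0,0,0,0],[-1,0,0,-0.05,0,0,0],[-1,0,0,-0.05,0,0,0],[-1,0.02,0.05,0,0,0,0],[-1,0.02,0.05,0,0,0,0],[-1,0.02,0.05,0,0,0,0],[-1,0,0.05,0,0,0,0],[-1,0,0.05,0,0,0,0],[-1,0,0.05,0,0,0,0]]'; python3 -m creep '[[-1,0,0.05,0,0,0,0],[-1,0,0.05,0,0,0,0],[-1,0,0.05,0,0,0,0],[-1,0,0.05,0,0,0,0],[-1,0,0.05,0,0,0,0],[-1,0,0,0,0,0,0],[-1,0,0,0,0,0,0]]'; python3 - <<'E'
from h import *
c=cam("top"); x,y=140,120
g=cv2.resize(c["img"][y:y+170,x:x+400],None,fx=2,fy=2,interpolation=cv2.INTER_CUBIC)
n=np.load("man.npz")
for a,b,z,r in((0,.265,.165,.11),(-.05,-.125,.155,.075)):
  for k in(0,r):
    u,v=proj(c,[*(n["O"]+n["xd"]*(a-k)+n["yd"]*b),z]); cv2.circle(g,(int((u-x+.5)*2),int((v-y+.5)*2)),3,(255,0,255),1)
cv2.imwrite("pics/t7.png",g)
E
```

```text
eef_pos: [0.5277, -0.1771, 0.1703]
contact_force: [-8.0, 25.5, 6.5]
time_s: 13.05
eef_pos: [0.469, 0.1478, 0.2714]
tool_rot: [-180.0, 0.0, 180.0]
contact_force: [0.5, -0.5, -0.7]
opening: -0.0003
time_s: 13.92
eef_pos: [0.4693, 0.3957, 0.2709]
tool_rot: [-179.9, -0.0, 180.0]
contact_force: [0.4, -0.7, -0.1]
opening: 0.0003
```

View pics/t7.png

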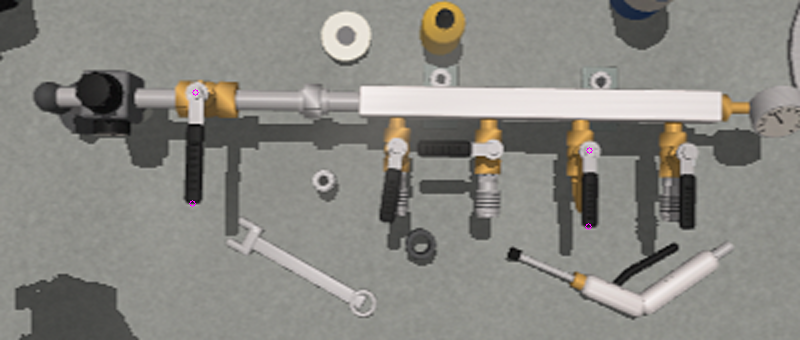

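The supply lever lies on its 90° marks, (195,92) to (193,203), and the vent lever on its own, (589,150) to (589,226). The other three levers, the socket (421,246), spare coupling (323,181), spanner and blow gun are where they were. Handing in.

```bash
python3 -c "
from bench import *
print(sign_off())"
```

```text
the job is handed in; nothing more can be done
None
```

The job is done and handed in at about 14 s of the 51 s limit. With the closed fingertips I pushed the supply lever from about 7° round to its shut stop. Only then did I push the vent lever from shut to its fully open stop.

- **Stops:** At each stop the motion stalled and the force rose to about 25 N.
- **Levers:** In the last top view both levers lie on their predicted 90° marks.
- **Other things:** By eye, the other three levers and the loose things in that view are where they were. The spray can was only partly in the last picture, but the arm never went near it.
- **Robot:** It ended clear of everything, with contact force below 1 N.
- **Disagreements:** The bar measured 365 mm against the 370 mm given, because the colour mask trims its ends. Partway round, the vent lever looked about 10–15° behind plan. It still reached its stop, about 2 mm further on than I had worked out.

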